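Pack the short mould and hold it down level in its frame

TASK

Two rubber moulds lie in the pockets of the metal frame, raised a little above its rim by sprung beds. Take the packing plate from its rack, stand it on the pocket floor in the one end gap wide enough for it (at the shorter mould; do not force it into the narrow gap) and let go of it. Then press the shorter mould down with the fingertips until its top is level with the rim and finish while still holding it pressed there, leaving the other mould and everything else on the bench where they are.

Things in the scene. Friction and masses are not known exactly. Their poses are not given: they have to be found in the camera images.
- mould_frame: Fixed open aluminium frame, 92 (x) by 182 (y) by 44 mm high, origin at the centre of its underside on the bench. Two pockets side by side, centred at its y = +43 and -43 mm, each 72 mm long (x -36 to +36) and 76 mm wide in y; walls 10 mm. Pocket floor at z = 8, rim at z = 44 mm. Each mould rests on a sprung bed (x -35 to +5 mm, not in the end gap).
- short_mould: The shorter tan mould, a loose block 58 (x) by 73 (y) by 30 mm, 0.14 kg, in either pocket, its x along the frame's x. Origin: underside, middle of its -x end face, which lies by the frame's -x wall; it runs to x = 58 mm. From there to the frame's +x wall is a gap of about 14 mm, open to the pocket floor. Its top is 52 mm above the bench at first, 44 mm when level.
- short_mould_top (a point): Centre of the top face of the shorter mould (29 mm from its near end, 30 mm above its underside).
- long_mould: The longer tan rubber mould, a loose block 66 (x) by 73 (y) by 30 mm, in the other pocket, same way round, origin as for the shorter one. It leaves a gap of only about 6 mm at its +x end. Leave it alone.
- packing_plate: Loose steel plate, 10 mm thick (x), 60 wide (y), 70 tall (z), 0.15 kg, its foot thinned to 6 by 54 mm over the lowest 4 mm. Origin: centre of its lower edge. It stands upright in the rack, its top 80 mm above the bench; on the pocket floor its top is 78 mm above the bench, 26 mm above the raised mould. Both ways round are alike.
- bed_a (a joint): Travel of the sprung bed in the pocket at the frame's y = +43 mm: 0 raised (mould 8 mm above level), 0.008 m fully down on its stop (mould top level with the rim). Spring 1 N per mm; pushing the short mould down begins at about 3 N and takes about 11 N at the stop; it rises again when let go.
- bed_b (a joint): Travel of the sprung bed in the pocket at the frame's y = -43 mm: 0 raised (mould 8 mm above level), 0.008 m fully down on its stop (mould top level with the rim). Spring 1 N per mm; pushing the short mould down begins at about 3 N and takes about 11 N at the stop; it rises again when let go.
- plate_rack: Fixed wooden rack, 60 (x) by 90 (y) by 30 mm high, origin at the centre of its underside on the bench. One slot in the middle, along y, 13 mm wide in x and 68 mm long in y, open at the top, slot floor at z = 10 mm; the packing plate stands in it.
- screwdriver: Bystander: a 170 mm screwdriver lying between rack and frame. Leave it. Origin under its middle or near it.
- open_mould: Bystander: one half of an opened tan mould, 70 by 85 by 17 mm. Leave it. Origin under its middle or near it.
- tin: Bystander: an aluminium tin, 60 mm across and 55 mm high. Leave it. Origin under its middle or near it.
- wax_pattern: Bystander: a blue wax ring pendant with a stem, about 70 mm long and 6 mm thick. Leave it. Origin under its middle or near it.
- pliers: Bystander: pliers with orange grips, about 160 mm long, lying flat. Leave them. Origin under its middle or near it.
- blank_mould: Bystander: an uncut tan mould block, 75 by 100 by 32 mm, outside the frame. Leave it. Origin under its middle or near it.
- brush: Bystander: a 160 mm brush lying flat. Leave it. Origin under its middle or near it.
Not all that is in view belongs to the job. There is more than one size of the packing_plate; the one meant has the size given above.

How it is judged (in metres and radians):
On the way, in this order (a step that is already met when the one before it is completed fails the run):
1. the packing plate is lifted clear of the rack (z of packing_plate in the frame of plate_rack above 0.035 m), for 0.1 s.
2. the packing plate stands on the pocket floor in the gap beside the shorter mould and the fingers have let go of it (x of packing_plate in the frame of short_mould between 0.06 and 0.072 m and y of packing_plate in the frame of short_mould between -0.015 and 0.015 m and z of packing_plate in the frame of mould_frame between 0.005 and 0.0105 m and angle between packing_plate's own z axis and vertical below 0.2 rad and contact force between the fingers and packing_plate below 0.3 N), for 0.2 s.
At the end, for the whole second after the job is handed in: For the last second: fingers press the short mould over 4 N, its top within 2 mm of the rim, tilt under 0.05 rad, at rest; plate at rest in the gap at its +x end, within 2.5 mm of the floor and 15 mm of the middle, tilt under 0.2 rad; long mould moved under 10 mm (x of packing_plate in the frame of short_mould between 0.06 and 0.072 m and y of packing_plate in the frame of short_mould between -0.015 and 0.015 m and z of packing_plate in the frame of mould_frame between 0.005 and 0.0105 m and angle between packing_plate's own z axis and vertical below 0.2 rad and z of short_mould_top in the frame of mould_frame between 0.04 and 0.046 m and angle between short_mould's own z axis and vertical below 0.05 rad and contact force between the fingers and short_mould above 4 N and linear speed of each of short_mould, packing_plate below 0.01 m/s and distance of long_mould from where it was at the start of the episode below 0.01 m); the arm keeps its last pose, push and grip.
It fails at once if the packing plate is forced against the longer mould (over 10 N) (contact force between packing_plate and long_mould above 10 N).
It fails at once if the longer mould is moved by more than 10 mm (distance of long_mould from where it was at the start of the episode above 0.01 m).
It fails at once if something else on the bench is pushed more than 30 mm (distance of any of screwdriver, open_mould, tin, wax_pattern, pliers, blank_mould, brush from where it was at the start of the episode above 0.03 m).
It also fails if it takes over 45 s, if anything falls off the work surface, if the arm or the gripper's body presses on something with over 40 N, if the wrist force passes 120 N, or if a joint passes its speed limit or range.

ROBOT

A 6-joint arm with a two-finger parallel gripper is mounted at the origin on the work surface. World frame = base frame: x ahead of the robot, y to its left, z up, the work surface at z = 0. Lengths are in mm, angles in degrees, forces in N, time in s.
With the tool pointing down it reaches from about 350 to 850 mm from the base axis. Payload 8.1 kg.
Tool frame: the origin (TCP) lies at the very end of the fingers, on their centre line; the grasp point (between the pads) lies 19 mm behind it; z points along the fingers, y is the direction in which the jaws open and shut (so a half turn about z gives the same grasp; the last joint's range is limited). The gripper opens to 85 mm and grips with 20 to 120 N. Pads are 22 mm wide; open, the fingers measure 114 mm over their backs; the gripper's body (76 mm by 85 mm) begins 54 mm behind the grasp point. The pads swing forward as they close: fully open they stand 13 mm farther back than shut.
Start: joints at [65.466, 7.471, 85.268, -0, 87.261, -4.893], TCP at [201.654, 565.103, 231.292] pointing down, gripper open.
Joint ranges: [-169.43, 169.43], [-51.17, 129.36], [1.28, 143.12], [-76.62, 256.62], [0, 156.53], [-152.29, 152.29]. Speed limits (degrees/s): [136.94, 136.94, 159.86, 180, 180, 180].

INTERFACE

Orientations are given as [roll, pitch, yaw] about the fixed x, y, z axes, in that order (R = Rz(yaw) Ry(pitch) Rx(roll)).
In Python, from bench import sensors, viewer, job gives the robot as it stands.
- The arm moves only by the shell command python3 -m pendant 'ROWS' [FORCE]. ROWS is JSON, one flat list of numbers, 5 for each row, row after row: the shift along the world's x, y, z in mm, then the turn about the world's z in rad, then the finger opening in mm, from 0 to 85.4. In form: [x, y, z, twist, hand, x, y, z, twist, hand, ...]. A call has 1 to 12 rows; each row shifts and turns the pose as measured when the row begins; what a row does not reach is not made up. A row lasts 1/12 s, in which the tool goes at most 41.7 mm and 7.16 degrees, less where a joint would pass 70% of its speed; a pose out of reach is approached as far as the arm can. A call with a gripper value outside its range is refused whole. The fingers move at their own pace and stop on an object; FORCE is the grip in N (left out, the last holds). Time passes only in rows, so rows that do not move let the fingers close. It gives the time, the measured TCP pose, the force and the opening at its end, in the units of the state.
- sensors.sense(): the state, without advancing time (a new reading comes with each control period).
- viewer.snapshot(name): name is "scene" or "top" or "wrist"; returns a dict with "frame" (400x640x3 uint8, blue, green, red), "z_map" (400x640 float32, mm along the optical axis (not along the pixel's ray), 0 where there is no reading), "fx", "fy", "cx", "cy" (pixels), "view" (4x4, takes a point from world to camera coordinates). Camera axes: x right, y down, z forward; pixel columns grow to the right and rows downward; lengths in mm; the calibration is good to about 2 mm. A picture is of the moment at which its call begins.
- job.hand_in(): hands the job in, once; it reports no verdict.
The state is a dict: "time": time; "joint_pos": joint angles; "qd": joint speeds; "joint_efforts": joint torques, N m; "tool_pos": TCP position; "tcp_rot": TCP orientation; "ft_force": force on the tool from outside, world axes, zero at the start; "wrist_torque": the same for the moment, N m; "finger_gap": finger opening in mm.
Only numpy, scipy, OpenCV 4.12 (cv2) and the standard library are available. Lean on these libraries where they do the work, as an engineer would, in place of code of your own. Each camera call takes 0.05 s, during which the arm holds its last target.

## Working session

There is one attempt and no reset: what is moved stays moved. The work goes in short steps, Python scripts to look and compute and a shell command to move; the robot and the scene stay as the last step left them, time stands still between calls to the robot, and variables do not carry over. Pictures are saved under pics/ and viewed, and the job is handed in when it is done.

```bash
mkdir -p pics; ls
python3 - <<'E'
from bench import sensors, viewer
import cv2,pickle
for n in ("scene","top","wrist"):
    s=viewer.snapshot(n); cv2.imwrite(f"pics/{n}0.png",s["frame"]); pickle.dump(s,open(f"pics/{n}0.pkl","wb"))
print(sensors.sense())
E
```

```text
pics
{'time': 0.15, 'joint_pos': array([ 6.54686187e+01,  7.50470858e+00,  8.53140644e+01,  2.65003602e-03,
        8.72611324e+01, -4.89240610e+00]), 'qd': array([-0.02300576, -0.10706423, -0.20975027, -0.0330017 , -0.02018662,
       -0.02006519]), 'joint_efforts': array([ 8.01009373e-04, -5.70058179e+01, -5.01163709e+01, -1.75299647e-04,
        9.45182430e-03,  7.79113316e-05]), 'tool_pos': array([201.44159144, 564.73959134, 230.49865822]), 'tcp_rot': array([-1.79920611e+02, -9.45190392e-03,  1.60360890e+02]), 'ft_force': array([-0.35604105,  0.21849964, -0.1542145 ]), 'wrist_torque': array([-0.04238494,  0.01934056, -0.00314838]), 'finger_gap': 85.22732384141786}
```

View pics/scene0.png

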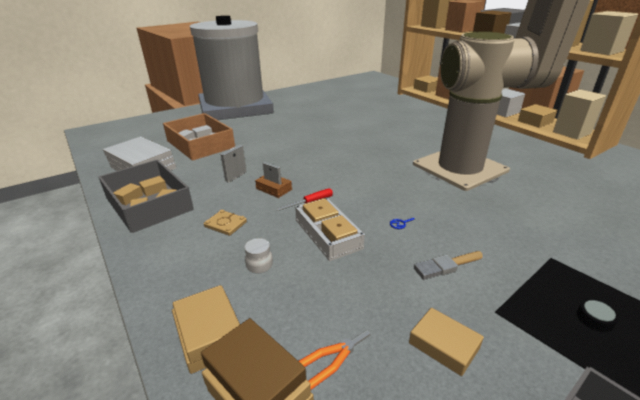

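View pics/top0.png

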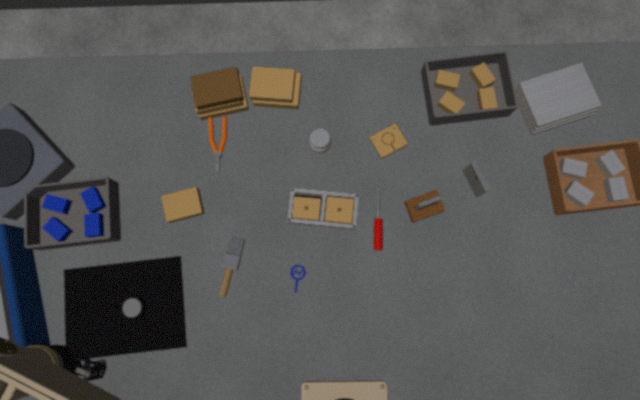

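View pics/wrist0.png

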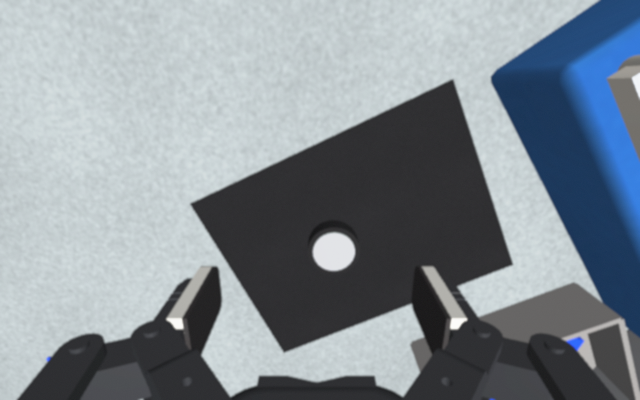

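Candidates for the packing plate: the one in the wooden rack (top 428,203; scene 272,172), and a larger grey plate standing free behind it (top 474,180; scene 233,163). The description says it stands in the rack, so I pick the rack one and check it in a close crop with heights.

```bash
cat > h.py <<'E'
import numpy as np,cv2,pickle
def load(n): return pickle.load(open(f"pics/{n}.pkl","rb"))
def snap(n,name):
    from bench import viewer
    s=viewer.snapshot(n); pickle.dump(s,open(f"pics/{name}.pkl","wb")); cv2.imwrite(f"pics/{name}.png",s["frame"]); return s
def cloud(s):
    z=s["z_map"]; v,u=np.mgrid[:z.shape[0],:z.shape[1]]
    P=np.stack([(u-s["cx"])/s["fx"]*z,(v-s["cy"])/s["fy"]*z,z,np.ones_like(z)],-1)
    W=P@np.linalg.inv(s["view"]).T
    W[z==0]=np.nan
    return W[...,:3]
def pt(s,u,v,Z):
    Vi=np.linalg.inv(s["view"]); d=Vi[:3,:3]@np.array([(u-s["cx"])/s["fx"],(v-s["cy"])/s["fy"],1.]); o=Vi[:3,3]
    return o+d*(Z-o[2])/d[2]
def proj(s,p):
    c=s["view"]@np.r_[p,1]; return c[0]/c[2]*s["fx"]+s["cx"],c[1]/c[2]*s["fy"]+s["cy"]
def crop(s,u0,u1,v0,v1,k,name):
    cv2.imwrite(f"pics/{name}.png",cv2.resize(s["frame"][v0:v1,u0:u1],None,fx=k,fy=k,interpolation=cv2.INTER_CUBIC))
E
python3 - <<'E'
from h import *
np.set_printoptions(precision=0,suppress=True,linewidth=250)
t=load("top0"); W=cloud(t)
crop(t,270,490,150,260,3.6,"topc"); s=load("scene0"); crop(s,215,375,135,265,4.5,"scc")
print(t["fx"],np.linalg.inv(t["view"])[:3,3],t["view"])
print(W[198:210,415:445:2,2]); print(W[160:198:3,460:490:2,2])
for uv in [(428,203),(474,180),(300,208),(340,210)]: print(uv,W[uv[1],uv[0]])
E
```

```text
510.3834900521156 [ 328.   26. 1377.] [[  -0.   -1.   -0.   73.]
 [  -1.    0.   -0.  579.]
 [   0.    0.   -1. 1289.]
 [   0.    0.    0.    1.]]
[[ 25.  30.  30.  33.  25.  27.  31.  26.  32.  82.  82.  81.  80.  -0.   4.]
 [ 33.  38.  32.  33.  29.  30.  33.  28.  78.  79.  76.  84.  81.   2.  -2.]
 [ 30.  26.  26.  27.  32.  29.  79.  78.  80.  77.  79.  78.  72. -11.   0.]
 [ 27.  30.  33.  31.  28.  78.  83.  80.  77.  80.  80.  70.  32.  30.   1.]
 [ 33.  27.  29.  31.  76.  80.  81.  77.  79.  75.  59.  29.  28.  25.   2.]
 [ 27.  30.  74.  81.  84.  78.  76.  79.  74.  50.  34.  22.  29.  28.  -5.]
 [ 29.  73.  77.  80.  77.  79.  74.  70.  47.  25.  27.  33.  30.  35.  -2.]
 [ 33.  70.  83.  82.  84.  73.  55.  40.  21.  31.  25.  35.  30.  32.  -1.]
 [ 26.  65.  85.  81.  67.  52.  32.  10.  35.  34.  26.  31.  31.  31.  31.]
 [ 39.  59.  79.  61.  49.  25.  30.  27.  30.  25.  34.  32.  27.  29.  32.]
 [ 31.  56.  50.  37.  15.  33.  31.  27.  30.  29.  31.  26.  34.  31.  28.]
 [ 30.  46.  28.  32.  28.  27.  33.  31.  33.  34.  24.  33.  33.  31.  30.]]
[[ 5. -5.  3. -0
[... 221 characters left out ...]
. -2.  1.  1.]
 [-1. -4. 14. 35. 50. 63. 72. 86. 92. 95. 92. -0.  1.  2.  3.]
 [-2.  1.  6. 18. 38. 48. 62. 79. 94. 96. 95. 92. -1. -2.  2.]
 [-2. -4.  1.  8. 26. 42. 52. 72. 80. 94. 99. 96. 96. -3.  1.]
 [-0. -2.  2. -7. 17. 28. 41. 58. 69. 83. 91. 96. 95. -3. -2.]
 [-1. -6. -2.  6. -0. 17. 35. 48. 62. 71. 87. 93. 95. 95.  2.]
 [ 4. -2.  3.  1. -5.  5. 20. 36. 50. 59. 76. 90. 97. 96. 94.]
 [ 2. -1. -1. -3. -2. -1. 11. 27. 39. 52. 66. 80. 96. 93.  3.]
 [ 5.  0.  3. -4. -4. -4. -1. 11. 27. 42. 61. 66. -2.  1. -7.]
 [-4. -0.  2. -1. -2.  3. -3.  1. 20. 15. -3. -0.  5. -2. -3.]]
(428, 203) [ 552. -224.   85.]
(474, 180) [ 615. -352.   58.]
(300, 208) [551. 106.  50.]
(340, 210) [544.   0.  52.]
```

View pics/topc.png

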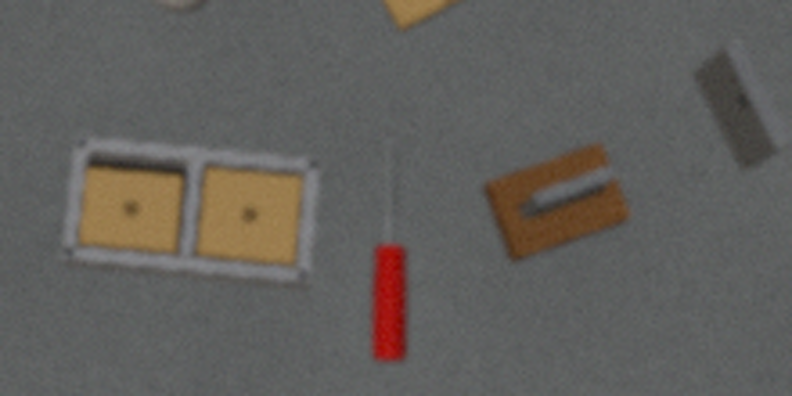

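View pics/scc.png

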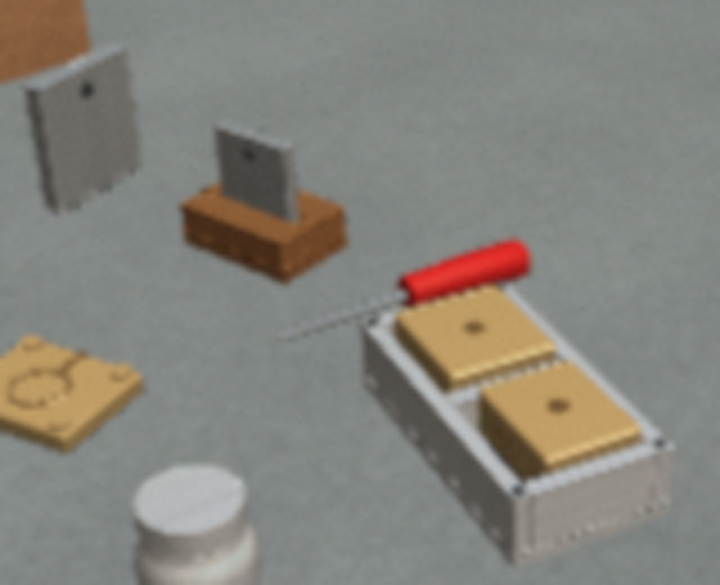

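The plate in the rack has its top at about 80 mm and is the one described; the free plate is about 97 mm tall, so it is the decoy. In the top crop the wide dark gap is in the left pocket on its upper side. The short mould is therefore at frame y = +43, and frame +x is roughly world +x. Next I fit coarse poses and move closer for a wrist view.

```bash
python3 -m pendant '[22,-38,10,-0.07,85,22,-38,10,-0.07,85,22,-38,5,-0.07,85,22,-38,0,-0.07,85,22,-38,0,-0.07,85,22,-38,0,-0.07,85,22,-38,0,-0.07,85,22,-38,0,-0.07,85,22,-38,0,-0.07,85,22,-38,0,-0.07,85,22,-38,0,-0.07,85,22,-38,0,-0.07,85]'
python3 - <<'E'
from h import *
t=load("top0"); W=cloud(t)
def rect(u0,u1,v0,v1,zl,zh):
    w=W[v0:v1,u0:u1].reshape(-1,3); m=(w[:,2]>zl)&(w[:,2]<zh); r=cv2.minAreaRect(w[m][:,:2].astype(np.float32)); print(r,m.sum(),w[m][:,2].mean())
rect(280,365,180,235,35,62)
rect(400,448,185,225,20,100)
rect(400,448,185,225,72,100)
rect(325,356,192,222,47,62)
rect(290,322,192,222,47,62)
E
```

```text
time: 1.15
tool_pos: [444.8, 128.2, 249.0]
tcp_rot: [-179.6, -0.2, 110.9]
ft_force: [-0.1, 1.3, 0.2]
finger_gap: 85.3
((552.1721801757812, 46.68895721435547), (181.8565673828125, 93.5533218383789), 83.24352264404297) 2214 48.56648714515906
((556.2483520507812, -225.79400634765625), (60.6170768737793, 92.53919982910156), 18.25237464904785) 768 37.61468274431917
((556.8872680664062, -227.30960083007812), (10.280988693237305, 59.703800201416016), 18.442398071289062) 98 79.66592497115651
((552.8208618164062, 0.3319664001464844), (79.2982406616211, 78.06021118164062), 88.36621856689453) 676 52.09804887146569
((555.4801025390625, 92.75133514404297), (79.88462829589844, 78.08885192871094), 88.85992431640625) 605 52.130050686127646
```

Run:
```python
from h import *
s=snap("wrist","w1"); print(np.linalg.inv(s["view"]))
```

```text
[[ 9.34322532e-01  3.39983662e-01  1.07016429e-01  4.15812211e+02]
 [ 3.56332672e-01 -8.84005880e-01 -3.02589874e-01  2.06485818e+02]
 [-8.27246144e-03  3.20849987e-01 -9.47093898e-01  3.91640758e+02]
 [ 0.00000000e+00  0.00000000e+00  0.00000000e+00  1.00000000e+00]]
```

View pics/w1.png

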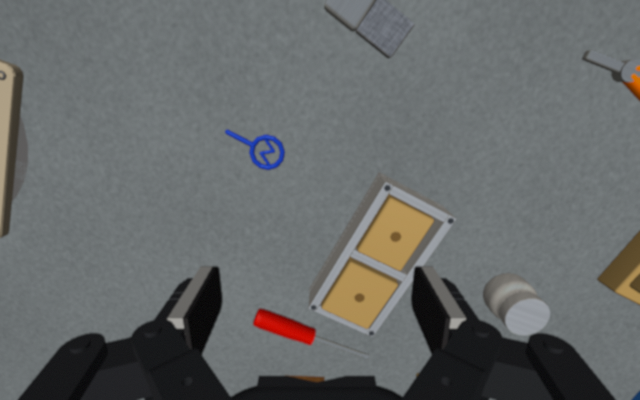

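The wrist view shows the frame with its corner screws at about (388,187), (450,220), (314,307) and (372,333). The short mould is at (396,236), with its gap on the right side towards the tin. I'll fit from depth.

Run:
```python
from h import *
s=load("w1"); W=cloud(s)
crop(s,300,470,165,350,4,"w1c")
w=W[165:350,230:470].reshape(-1,3)
m=(w[:,2]>38)&(w[:,2]<60)&(w[:,0]>480)
r=cv2.minAreaRect(w[m][:,:2].astype(np.float32)); print(r)
m=(w[:,2]>49)&(w[:,2]<60)&(w[:,0]>480)
q=w[m]; 
from math import *
for lo,hi in((50,150),(-50,40)):
    k=q[(q[:,1]>lo)&(q[:,1]<hi)]; print(cv2.minAreaRect(k[:,:2].astype(np.float32)),k.mean(0))
for u,v in((388,187),(450,220),(314,307),(372,333)): print(pt(s,u,v,44))
```

```text
((551.6065673828125, 46.13015365600586), (182.2675018310547, 93.16858673095703), 83.34017181396484)
((550.41357421875, 90.37234497070312), (72.73919677734375, 57.880252838134766), 83.776611328125) [549.76099327  91.82100135  51.50063665]
((544.1690673828125, 3.72003173828125), (72.96553802490234, 65.85888671875), 83.42829132080078) [543.81687664   4.79823223  51.43823424]
[521.78799823 136.77969332  44.        ]
[601.85708139 126.69077902  44.        ]
[501.72731071 -34.63769338  44.        ]
[583.37178698 -44.40153275  44.        ]
```

View pics/w1c.png

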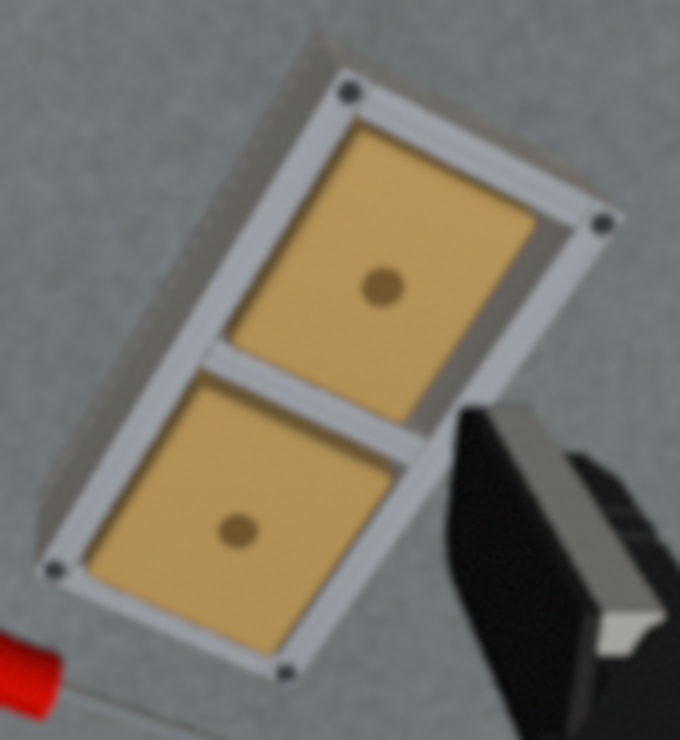

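The frame fits its stated size (182x93 mm) at centre (551.7, 46.3), yaw -6.6°. The short mould fits 73x58 mm at centre (550.4, 90.4). That puts the gap centre at about (585.8, 86.0). Next is a close look at the rack.

```bash
python3 -m pendant '[8,-38,0,-0.005,85,8,-38,0,-0.005,85,8,-38,0,-0.005,85,8,-38,0,-0.005,85,8,-38,0,-0.005,85,8,-38,0,-0.005,85,8,-38,0,-0.005,85,0,0,0,0,85,0,0,0,0,85]'
python3 - <<'E'
from h import *
s=snap("wrist","w2")
E
```

```text
time: 1.95
tool_pos: [501.8, -153.6, 246.3]
tcp_rot: [-179.4, -0.0, 107.9]
ft_force: [-0.1, 0.5, 0.4]
finger_gap: 85.1
```

View pics/w2.png

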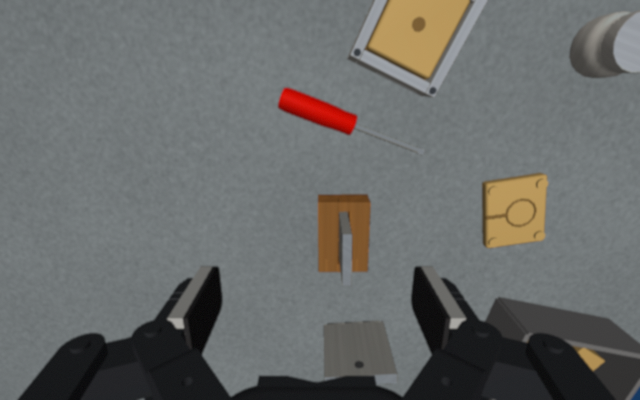

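The rack is at (344,233), with the plate's top edge running from (344,213) to (346,283). The big decoy is clear of it at (358,348).

Run:
```python
from h import *
s=load("w2"); W=cloud(s); crop(s,300,400,180,300,5,"w2c")
w=W[185:300,300:400].reshape(-1,3)
for zl,zh in((22,38),(74,86)):
    m=(w[:,2]>zl)&(w[:,2]<zh)&(abs(w[:,0]-556)<60)&(abs(w[:,1]+226)<60)
    print(cv2.minAreaRect(w[m][:,:2].astype(np.float32)),m.sum(),w[m][:,2].mean())
```

```text
((555.8662719726562, -225.69168090820312), (60.073944091796875, 91.0088119506836), 18.252164840698242) 2984 29.360596653615325
((556.470458984375, -227.6338348388672), (9.922956466674805, 60.792015075683594), 18.848587036132812) 537 79.34767944403879
```

View pics/w2c.png

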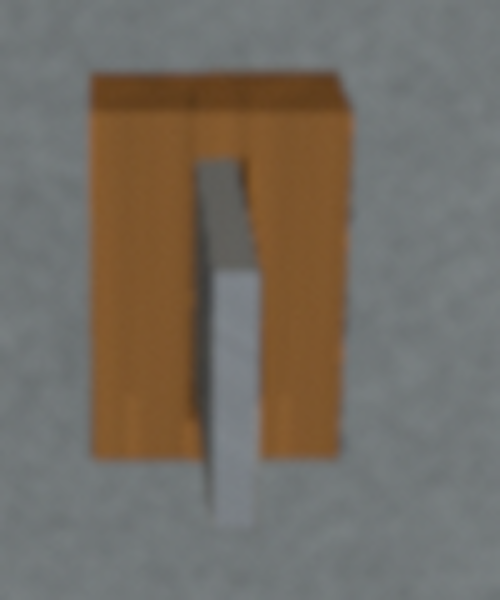

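Plate fits 9.9x60.8 mm, top at 79.3 mm, centre (556.4, -227.5), yaw about 18.4°, which matches the description. Moving above it.

```bash
python3 -m pendant '[18,-25,-33,0.003,85,18,-25,-33,0.003,85,18,-24,-33,0.003,85,0,0,0,0,85,0,0,0,0,85]' 60
```

```text
time: 2.42
tool_pos: [556.1, -219.8, 148.5]
tcp_rot: [-179.5, -0.0, 108.9]
ft_force: [0.1, 0.7, 1.0]
finger_gap: 85.0
```

```bash
python3 -m pendant '[0.5,-6,-30,-0.006,85,0,-2,-25,0,85,0,0,-15,0,85,0,0,0,0,85,0,0,0,0,85]'
```

```text
time: 2.83
tool_pos: [558.9, -221.2, 82.1]
tcp_rot: [-179.8, 0.1, 109.0]
ft_force: [0.1, -0.4, 1.2]
finger_gap: 84.7
```

```bash
python3 -m pendant '[-2.5,-6,-12,-0.008,85,0,0,-9,0,85,0,0,0,0,85,0,0,0,0,85]'
```

```text
time: 3.17
tool_pos: [559.7, -226.9, 66.3]
tcp_rot: [179.8, 0.5, 108.7]
ft_force: [0.3, -0.4, 0.3]
finger_gap: 85.2
```

```bash
python3 -m pendant '[-3,-1,-6,-0.005,85,-1,0,-3,0,85,0,0,0,0,85]'
python3 - <<'E'
from bench import sensors
for i in range(2):
  s=sensors.sense();print(s["tool_pos"],s["tcp_rot"])
from h import *
snap("wrist","w3")
E
```

```text
time: 3.42
tool_pos: [556.3, -228.6, 58.3]
tcp_rot: [179.7, 0.6, 108.3]
ft_force: [-0.1, 0.6, 0.1]
finger_gap: 85.1
[ 556.32351454 -228.6029574    58.34042106] [179.69629226   0.63898795 108.34988255]
[ 556.32351454 -228.6029574    58.34042106] [179.69629226   0.63898795 108.34988255]
```

View pics/w3.png

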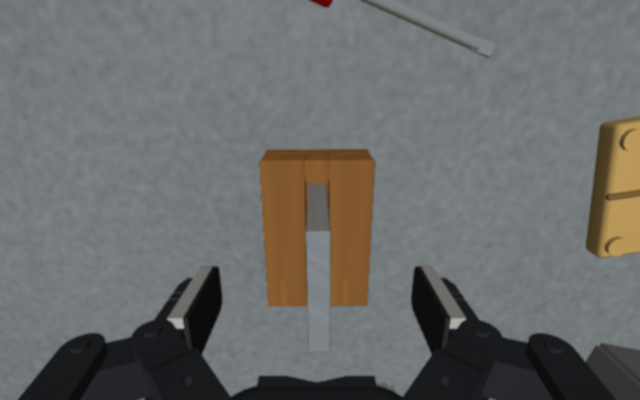

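The plate's top edge (318,232 to 318,350) is centred between the pads and parallel to them. Closing.

```bash
python3 -m pendant '[0,0,0,0,5,0,0,0,0,5,0,0,0,0,5,0,0,0,0,5,0,0,0,0,5,0,0,0,0,5,0,0,0,0,5,0,0,0,0,5]' 60
```

```text
time: 4.13
tool_pos: [556.9, -229.0, 59.2]
tcp_rot: [179.7, 0.7, 108.3]
ft_force: [-0.7, -0.3, -1.3]
finger_gap: 8.5
```

```bash
python3 -m pendant '[0,0,12,0,5,0,0,20,0,5,0,0,25,0,5,0,0,25,0,5,0,0,10,0,5,0,0,0,0,5,0,0,0,0,5]'
python3 - <<'E'
from h import *
snap("wrist","w4");snap("scene","s4"); s=load("s4"); crop(s,200,380,110,260,4,"s4c")
E
```

```text
time: 4.72
tool_pos: [554.2, -227.3, 155.0]
tcp_rot: [179.8, 0.5, 108.4]
ft_force: [-0.4, -0.2, -1.9]
finger_gap: 8.5
```

View pics/w4.png

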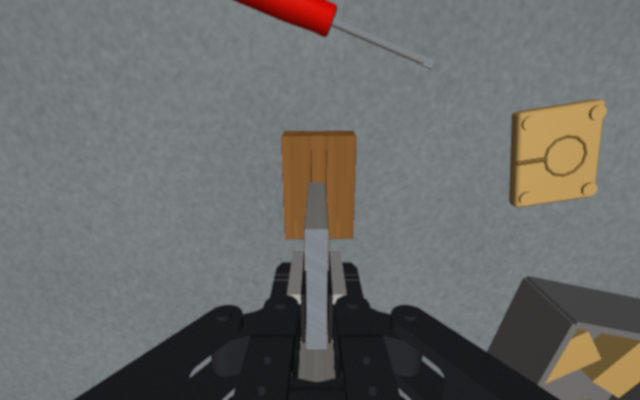

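View pics/s4c.png

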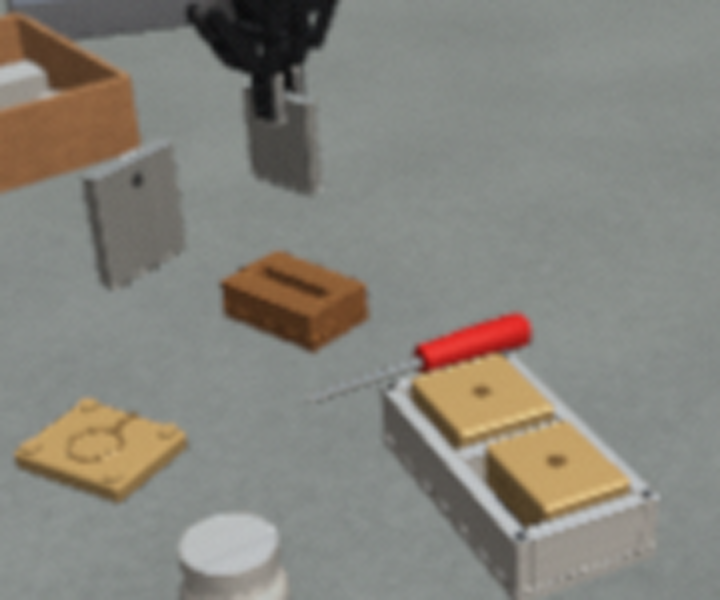

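The plate is held upright and clear of the rack, whose slot is empty. Carrying it over to the gap.

```bash
python3 -m pendant '[3,36,0,-0.05,5,4,36,0,-0.05,5,4,36,0,-0.05,5,4,36,0,-0.05,5,4,36,0,-0.05,5,4,36,0,-0.05,5,4,36,0,-0.05,5,3,30,0,-0.05,5,0,12,0,0,5,0,0,0,0,5,0,0,0,0,5,0,0,0,0,5]'
```

```text
time: 5.82
tool_pos: [569.7, 79.5, 131.0]
tcp_rot: [-178.3, 0.3, 84.1]
ft_force: [-0.5, -0.4, -2.0]
finger_gap: 8.6
```

```bash
python3 -m pendant '[9,3,0,-0.006,5,5,2,0,-0.005,5,0,0,0,0,5,0,0,0,0,5,0,0,0,0,5]'
python3 - <<'E'
from h import *
snap("wrist","w5");s=snap("scene","s5"); crop(s,280,380,150,260,5,"s5c")
E
```

```text
time: 6.23
tool_pos: [582.6, 79.0, 128.1]
tcp_rot: [-178.0, 0.4, 83.1]
ft_force: [0.6, -0.6, -0.6]
finger_gap: 8.9
```

View pics/w5.png

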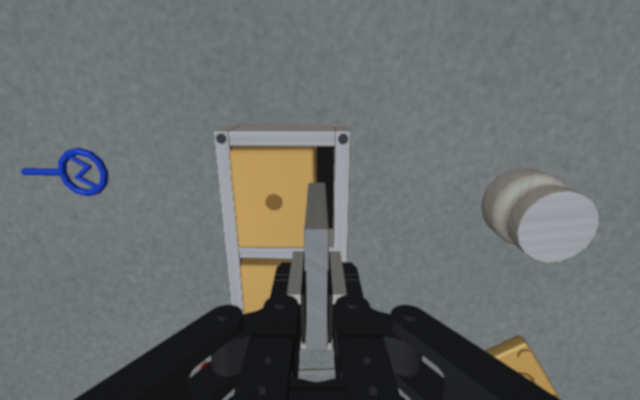

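View pics/s5c.png

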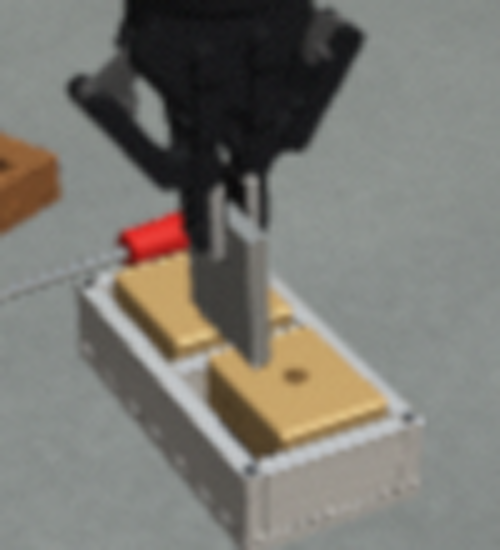

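```bash
python3 -m pendant '[4,5,-10,0.004,5,0,1,-3,0,5,0,0,0,0,5,0,0,0,0,5]'
```

```text
time: 6.67
tool_pos: [586.7, 85.4, 113.9]
tcp_rot: [-178.0, 0.4, 83.4]
ft_force: [-0.3, 0.5, -1.6]
finger_gap: 8.5
```

Run:
```python
from h import *
s=snap("wrist","w6"); crop(s,210,390,110,270,4.4,"w6c")
a=snap("scene","s6"); crop(a,290,370,180,260,7,"s6c")
# predicted seated/insert positions of mould end and wall at top z=52/44
W=cloud(s)
# plate edge facing camera (y+ side): points by height in gripper-held plate near y~115
w=W.reshape(-1,3)
c,sn=np.cos(np.radians(-6.6)),np.sin(np.radians(-6.6))
d=w-np.array([551.7,46.3,0]); fx=c*d[:,0]+sn*d[:,1]; fy=-sn*d[:,0]+c*d[:,1]
for z0 in range(62,132,10):
    m=(abs(fx-29)<15)&(fy>65)&(fy<80)&(abs(w[:,2]-z0)<5)
    if m.sum(): print(z0,m.sum(),np.percentile(fx[m],[5,50,95]),np.median(fy[m]))
for lo,hi,nm in((49,60,"mould"),(38,47,"rim")):
    m=(w[:,2]>lo)&(w[:,2]<hi)&(fy>20)&(fy<78)&(abs(fx)<50); print(nm,np.percentile(fx[m],[1,99]))
    if nm=="rim":
        print(np.sort(fx[m&(fx>25)])[:20].round(1))
```

```text
72 65 [23.89903134 28.1299094  32.73100028] 73.48428643651776
82 103 [24.49190403 28.89657713 33.26977595] 73.46396778695002
92 123 [24.53800472 29.22679615 33.48483103] 73.42717087219644
102 144 [25.13253749 29.55651253 33.61641547] 73.34006680412958
112 167 [25.29786062 29.58519946 34.15648946] 73.27121759996976
122 203 [25.71009742 30.11889874 34.6555657 ] 73.16678694698315
mould [-33.36473696  21.0396212 ]
rim [-45.20052345  46.06264998]
[36.3 36.3 36.3 36.3 36.3 36.4 36.4 36.4 36.4 36.4 36.4 36.4 36.4 36.4
 36.4 36.4 36.5 36.5 36.5 36.5]
```

View pics/w6c.png

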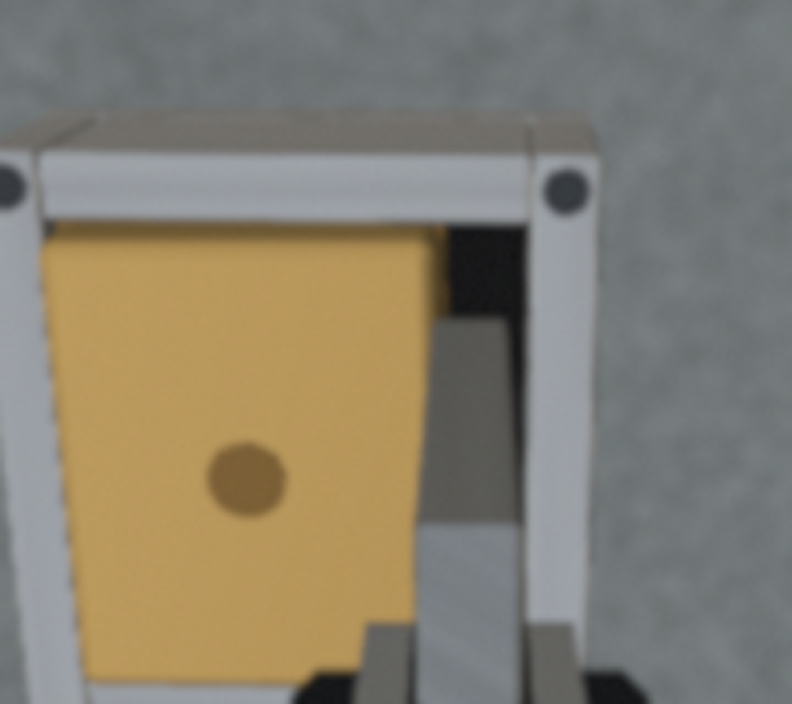

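View pics/s6c.png

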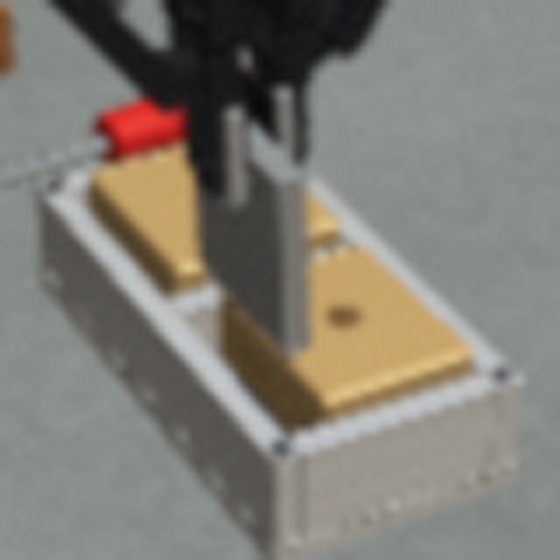

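The wrist crop and depth put the gap at frame x 21.7–36.3 (centre about 29) and the plate foot at about 28, with its side face at y = 73.4 (ideal 73). It is well lined up, so I lower it in stages.

```bash
python3 -m pendant '[0,0,-6,0,5,0,0,-4,0,5,0,0,0,0,5,0,0,0,0,5]'
```

```text
time: 7.1
tool_pos: [587.0, 85.5, 103.6]
tcp_rot: [-178.1, 0.4, 83.4]
ft_force: [0.1, -0.4, -2.0]
finger_gap: 8.9
```

Foot at about 54, just above the mould top. Continuing into the gap.

```bash
python3 -m pendant '[0,0,-6,0,5,0,0,-4,0,5,0,0,0,0,5,0,0,0,0,5]';  python3 - <<'E'
from h import *
s=snap("wrist","w7"); crop(s,210,390,110,270,4.4,"w7c")
E
```

```text
time: 7.43
tool_pos: [586.9, 85.4, 92.4]
tcp_rot: [-178.1, 0.4, 83.4]
ft_force: [-0.4, 0.3, -1.8]
finger_gap: 8.6
```

View pics/w7c.png

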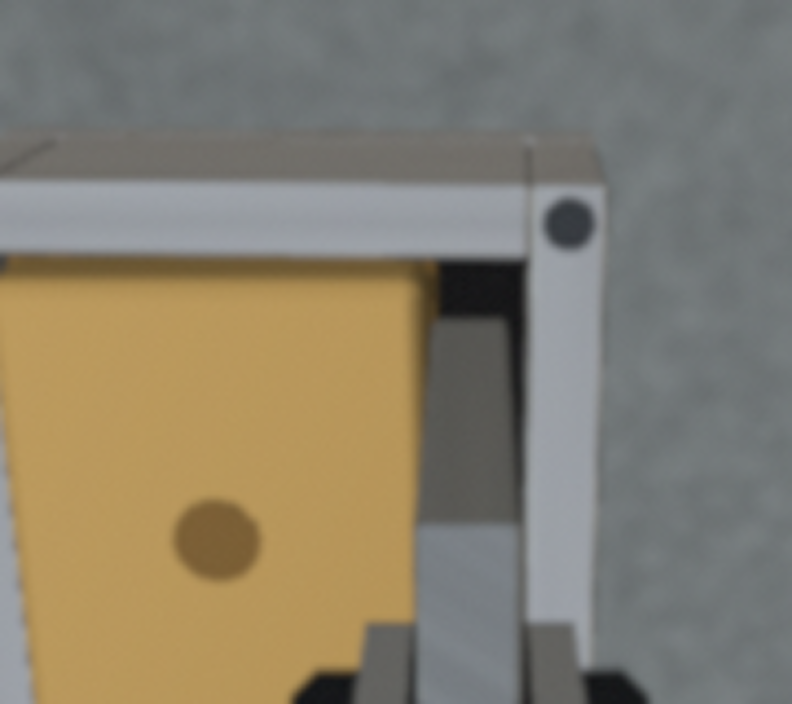

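The foot is entering the gap with nothing touching (force unchanged). Going further.

```bash
python3 -m pendant '[0.3,0,-6,0,5,0,0,-6,0,5,0,0,0,0,5,0,0,0,0,5]'; python3 -m pendant '[0,0,-5,0,5,0,0,-4,0,5,0,0,0,0,5,0,0,0,0,5]'
```

```text
time: 7.82
tool_pos: [587.4, 85.4, 79.4]
tcp_rot: [-178.1, 0.4, 83.4]
ft_force: [0.1, -0.1, -1.1]
finger_gap: 8.7
time: 8.15
tool_pos: [587.2, 85.3, 69.2]
tcp_rot: [-178.1, 0.4, 83.4]
ft_force: [-0.8, -0.9, -1.6]
finger_gap: 8.7
```

```bash
python3 -m pendant '[0,0,-4,0,5,0,0,-3,0,5,0,0,0,0,5,0,0,0,0,5]'; python3 -m pendant '[0,0,-2,0,5,0,0,-1,0,5,0,0,0,0,5]'
```

```text
time: 8.48
tool_pos: [587.3, 85.3, 61.6]
tcp_rot: [-178.1, 0.4, 83.4]
ft_force: [-1.0, 0.4, -1.9]
finger_gap: 8.9
time: 8.73
tool_pos: [587.5, 85.4, 58.4]
tcp_rot: [-178.1, 0.4, 83.4]
ft_force: [0.0, -1.1, -2.7]
finger_gap: 8.7
```

```bash
python3 -m pendant '[0,0,-1,0,5,0,0,-0.5,0,5,0,0,0,0,5]'
python3 - <<'E'
from h import *
s=snap("wrist","w8"); crop(s,210,390,110,270,4.4,"w8c")
a=snap("scene","s8"); crop(a,290,370,180,260,7,"s8c")
E
```

```text
time: 8.98
tool_pos: [587.8, 85.5, 57.4]
tcp_rot: [-178.1, 0.4, 83.4]
ft_force: [-0.5, -0.5, -1.8]
finger_gap: 9.0
```

View pics/s8c.png

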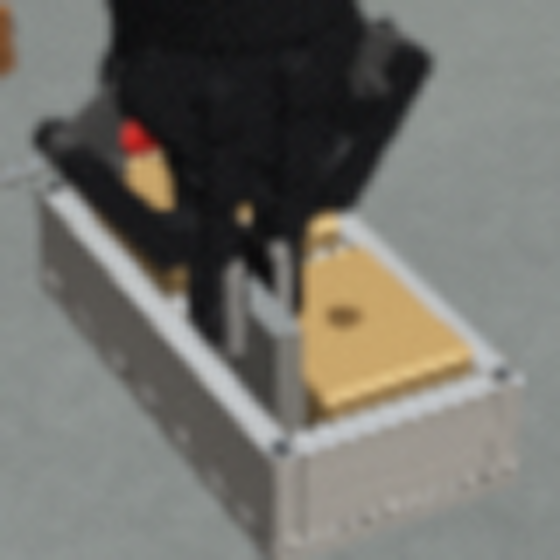

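View pics/w8c.png

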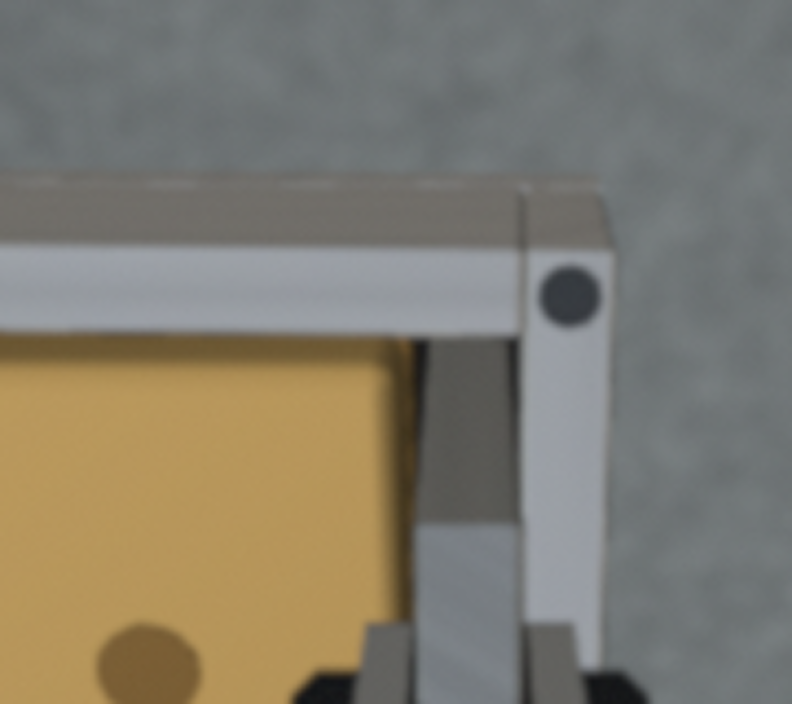

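The plate is down in the gap. I'll feel for the floor.

```bash
python3 -m pendant '[-0.5,0,-1,0,5,0,0,0,0,5]'; python3 -m pendant '[0,0,-1,0,5,0,0,0,0,5]'
```

```text
time: 9.25
tool_pos: [588.1, 85.6, 57.5]
tcp_rot: [-178.2, 0.3, 83.4]
ft_force: [-0.2, -0.9, -1.8]
finger_gap: 8.5
time: 9.42
tool_pos: [588.5, 85.8, 57.3]
tcp_rot: [-178.3, 0.3, 83.4]
ft_force: [-1.5, 0.0, -1.5]
finger_gap: 8.4
```

```bash
cat > top.py <<'E'
from h import *
import sys
s=snap("wrist",sys.argv[1]); W=cloud(s); w=W.reshape(-1,3)
c,sn=np.cos(np.radians(-6.6)),np.sin(np.radians(-6.6))
d=w-np.array([551.7,46.3,0]); fx=c*d[:,0]+sn*d[:,1]; fy=-sn*d[:,0]+c*d[:,1]
g=np.isfinite(w[:,2])
m=g&(abs(fx-29)<9)&(fy>58)&(fy<72)&(w[:,2]>68)&(w[:,2]<90); print("plate top z",np.median(w[m,2]) if m.sum() else None,m.sum(),np.percentile(fx[m],[3,97]) if m.sum() else "")
m=g&(abs(fx+10)<15)&(fy>60)&(fy<75)&(w[:,2]>38)&(w[:,2]<60); print("mould z",np.median(w[m,2]),m.sum())
m=g&(abs(fx)<30)&(fy>83)&(fy<89)&(w[:,2]>35)&(w[:,2]<60); print("rim z",np.median(w[m,2]),m.sum())
E
python3 top.py w9
```

```text
plate top z 77.98764053487676 758 [27.65866282 36.88234529]
mould z 51.78145972665051 1812
rim z 43.76954847424288 1496
```

The plate top reads 78.0 mm, so it stands on the floor. It is a little towards the +x wall, so I nudge it back 2 mm and then release.

```bash
python3 -m pendant '[-3,0,0,0,5,0,0,0,0,5,0,0,0,0,5]'; python3 -m pendant '[0,0,0,0,12,0,0,0,0,20,0,0,0,0,30,0,0,0,0,40,0,0,0,0,40,0,0,0,0,40]'; python3 top.py w10
```

```text
time: 9.72
tool_pos: [585.7, 85.7, 57.3]
tcp_rot: [-178.4, 0.3, 83.4]
ft_force: [0.2, -0.1, 0.7]
finger_gap: 8.5
time: 10.22
tool_pos: [585.4, 85.7, 56.8]
tcp_rot: [-178.3, 0.3, 83.4]
ft_force: [-0.2, -0.1, -0.5]
finger_gap: 40.3
plate top z 77.7085465053787 778 [24.22623315 33.76633659]
mould z 51.78366898378579 1852
rim z 43.78645915566864 1499
```

View pics/w10.png

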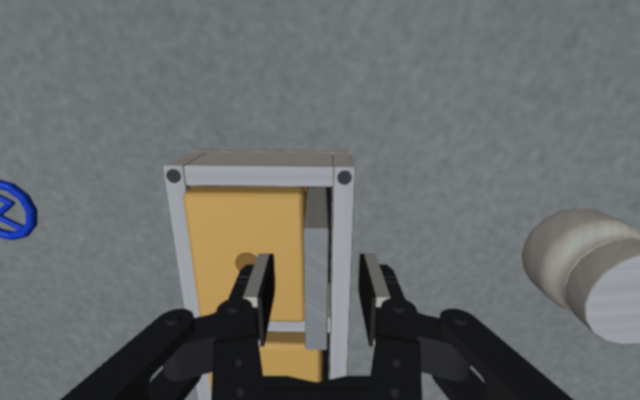

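The plate stands upright and free at frame x 24–34 (centre 29), between the open pads. I lift straight up, then turn 90° and close the fingers above the short mould.

```bash
python3 -m pendant '[0,0,0,0,40,0,0,0,0,40,0,0,4,0,40,0,0,6,0,40,0,0,8,0,40,0,0,15,0,40,0,0,20,0,40,0,0,20,0,40,0,0,10,0,40,0,0,0,0,40]'; python3 top.py w11
```

```text
time: 11.1
tool_pos: [584.5, 85.6, 146.5]
tcp_rot: [-178.3, 0.3, 83.4]
ft_force: [0.1, 0.1, 0.5]
finger_gap: 40.2
plate top z 77.65055258875495 303 [24.63448735 33.76210141]
mould z 51.771362171942286 834
rim z 43.809802888561364 661
```

View pics/w11.png

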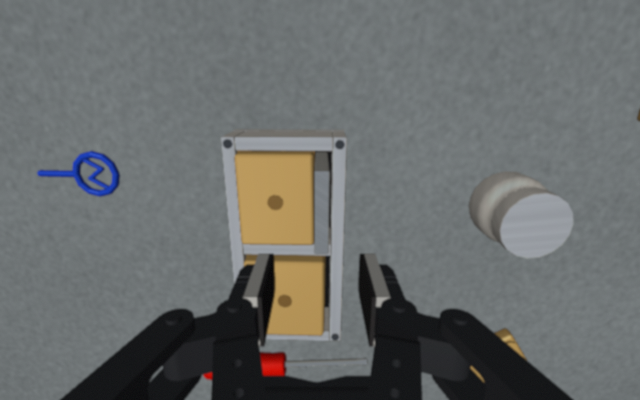

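The plate stays standing in the gap at (321,203), with its top at 77.7 mm. Turning and moving over the mould.

```bash
python3 -m pendant '[-4,0,0,0.12,20,-4,0,0,0.12,10,-4,0,0,0.12,0,-4,0,0,0.12,0,-4,0,0,0.12,0,-4,0,0,0.12,0,-4,0,0,0.12,0,-4,1,0,0.12,0,-4,1,0,0.12,0,-2,1,0,0.12,0,0,1,0,0.12,0,0,0,0,0.12,0]'; python3 -m pendant '[0,0,0,0.06,0,0,0,0,0,0,0,0,0,0,0]'
```

```text
time: 12.15
tool_pos: [537.5, 88.8, 130.6]
tcp_rot: [-177.6, -0.4, 169.0]
ft_force: [0.3, -0.1, 0.0]
finger_gap: 0.2
time: 12.4
tool_pos: [535.0, 88.8, 126.6]
tcp_rot: [-177.5, -0.7, 172.9]
ft_force: [-0.3, -0.2, -0.3]
finger_gap: -0.1
```

```bash
python3 -m pendant '[7,-3,-12,0.008,0,6,-2,-12,0,0,0,0,-10,0,0,0,0,0,0,0,0,0,0,0,0]'
```

```text
time: 12.82
tool_pos: [547.0, 83.6, 89.0]
tcp_rot: [-177.5, -0.8, 172.8]
ft_force: [0.1, 0.6, 0.6]
finger_gap: -0.0
```

```bash
python3 -m pendant '[0,0,-12,0,0,0,0,-10,0,0,0,0,-5,0,0,0,0,0,0,0,0,0,0,0,0]'
```

```text
time: 13.23
tool_pos: [546.2, 84.0, 59.5]
tcp_rot: [-177.5, -0.9, 172.7]
ft_force: [-0.2, -0.2, -0.2]
finger_gap: 0.1
```

```bash
python3 -m pendant '[0,0,-5,0,0,0,0,-3,0,0,0,0,-1,0,0]'; python3 -m pendant '[0,0,-3,0,0,0,0,0,0,0]'; python3 -m pendant '[0,0,-3,0,0,0,0,0,0,0]'
```

```text
time: 13.48
tool_pos: [546.8, 84.1, 50.9]
tcp_rot: [-177.5, -0.8, 172.7]
ft_force: [-2.3, -0.6, 5.0]
finger_gap: -0.4
time: 13.65
tool_pos: [547.0, 84.1, 48.8]
tcp_rot: [-177.5, -0.8, 172.7]
ft_force: [-2.9, -1.0, 5.7]
finger_gap: 0.6
time: 13.82
tool_pos: [547.3, 84.1, 47.3]
tcp_rot: [-177.5, -0.8, 172.7]
ft_force: [-3.9, 0.1, 8.1]
finger_gap: -0.3
```

```bash
python3 -m pendant '[-0.5,0,-4,0,0,0,0,-2,0,0]'; python3 -m pendant '[-0.5,0,-4,0,0]';  python3 -m pendant '[-0.5,0,-4,0,0]'
```

```text
time: 13.98
tool_pos: [547.5, 84.2, 44.2]
tcp_rot: [-177.5, -0.7, 172.7]
ft_force: [-7.7, -0.7, 16.5]
finger_gap: 0.0
time: 14.07
tool_pos: [547.7, 84.2, 43.6]
tcp_rot: [-177.5, -0.7, 172.7]
ft_force: [-22.5, -2.3, 54.8]
finger_gap: 0.4
time: 14.15
tool_pos: [548.1, 84.2, 43.9]
tcp_rot: [-177.5, -0.6, 172.7]
ft_force: [-21.0, -2.1, 40.8]
finger_gap: 0.3
```

On the stop, but pressing harder than needed. Easing off.

```bash
python3 -m pendant '[-1,0,-1,0,0]'; python3 -m pendant '[-1,0,-1,0,0]'; python3 top.py w12
python3 - <<'E'
from h import *
from bench import sensors
a=snap("scene","s12"); crop(a,270,390,150,270,5,"s12c"); print(sensors.sense()["ft_force"],sensors.sense()["tool_pos"])
E
```

```text
time: 14.23
tool_pos: [547.7, 84.1, 45.5]
tcp_rot: [-177.5, -0.5, 172.7]
ft_force: [-5.4, -1.3, 9.1]
finger_gap: -0.0
time: 14.32
tool_pos: [547.3, 84.1, 46.6]
tcp_rot: [-177.5, -0.5, 172.7]
ft_force: [-5.1, 0.2, 8.0]
finger_gap: 0.2
plate top z None 0 
mould z 46.065244981532175 1749
rim z 43.70572918909912 1063
[-5.26956108 -0.42444241  8.94809521] [547.21941387  84.1251229   46.15533723]
```

View pics/w12.png

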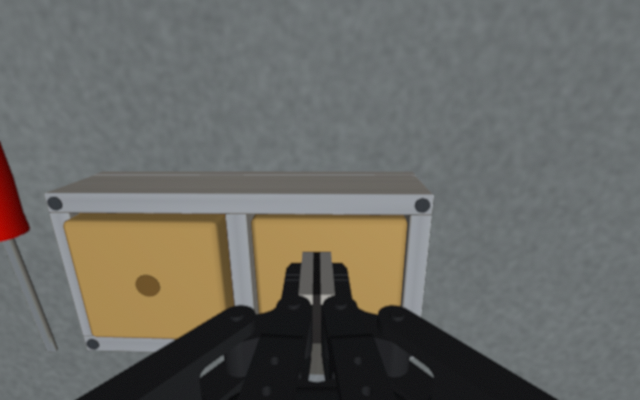

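View pics/s12c.png

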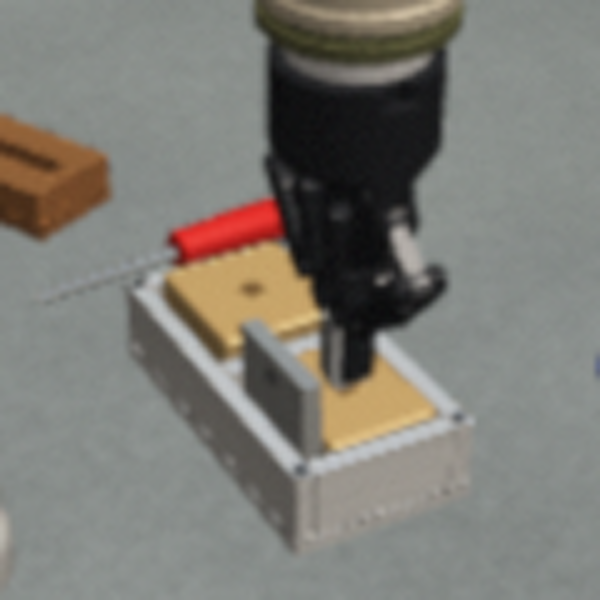

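The plate stands free in the gap, and the mould has risen back to 46 mm. Pressing again, to a moderate force.

```bash
python3 -m pendant '[-0.3,0,-3.5,0,0]'; python3 -m pendant '[0,0,-2.5,0,0]'
```

```text
time: 14.5
tool_pos: [547.5, 84.1, 44.4]
tcp_rot: [-177.5, -0.4, 172.7]
ft_force: [-6.9, -1.4, 10.5]
finger_gap: -0.4
time: 14.58
tool_pos: [547.7, 84.2, 44.0]
tcp_rot: [-177.5, -0.4, 172.7]
ft_force: [-13.8, -1.5, 26.8]
finger_gap: 0.1
```

```bash
for i in 1 2 3; do python3 top.py w13; done
python3 - <<'E'
from h import *
from bench import sensors
for i in range(4):
    a=snap("scene","s13"); q=sensors.sense(); print(q["time"],q["ft_force"].round(1),q["tool_pos"].round(1))
crop(a,270,390,150,270,5,"s13c")
W=cloud(load("s13")); 
w=W.reshape(-1,3);c,sn=np.cos(np.radians(-6.6)),np.sin(np.radians(-6.6))
d=w-np.array([551.7,46.3,0]); fx=c*d[:,0]+sn*d[:,1]; fy=-sn*d[:,0]+c*d[:,1]
m=(abs(fx-29)<12)&(fy>5)&(fy<80)&(w[:,2]>62)&(w[:,2]<90);print(m.sum(),np.percentile(fx[m],[3,50,97]),np.percentile(fy[m],[2,98]),np.percentile(w[m,2],97))
w=cloud(load("w13")).reshape(-1,3);d=w-np.array([551.7,46.3,0]); fx=c*d[:,0]+sn*d[:,1]; fy=-sn*d[:,0]+c*d[:,1]
m=(fx>-33)&(fx<20)&(fy>10)&(fy<76)&(abs(w[:,2]-44)<3)
A=np.c_[fx[m],fy[m],np.ones(m.sum())];print(np.linalg.lstsq(A,w[m,2],rcond=None)[0],m.sum(),np.percentile(fx[m],[1,99]))
E
```

```text
plate top z None 0 
mould z 43.752838195905014 1745
rim z 43.679996469639775 1077
plate top z None 0 
mould z 43.87243383710235 1748
rim z 43.69894129723481 1072
plate top z None 0 
mould z 43.88878132318567 1743
rim z 43.70434093132269 1073
14.7833 [-11.1  -0.9  19.3] [547.8  84.1  44.2]
14.8333 [-11.6  -1.5  20.4] [547.8  84.1  44.2]
14.8833 [-11.   -1.2  20.1] [547.8  84.1  44.2]
14.9333 [-11.5  -1.5  21.2] [547.8  84.1  44.2]
148 [26.90955365 34.41888455 36.674864  ] [16.3732755  75.13775195] 77.90992762770283
[-2.83476303e-02 -8.80451991e-04  4.36164401e+01] 8462 [-32.76061514  14.08772624]
```

View pics/s13c.png

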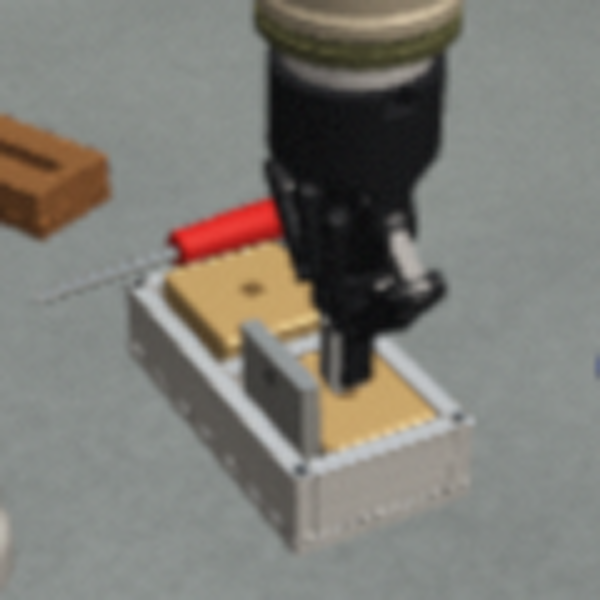

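The fit suggests a slight mould tilt of about 0.028 rad (limit 0.05). I'll check that against the rim as a flat reference, and check whether the mould has slid.

Run:
```python
from h import *
c,sn=np.cos(np.radians(-6.6)),np.sin(np.radians(-6.6))
w=cloud(load("w13")).reshape(-1,3);d=w-np.array([551.7,46.3,0]); fx=c*d[:,0]+sn*d[:,1]; fy=-sn*d[:,0]+c*d[:,1]
def fit(m):
    A=np.c_[fx[m],fy[m],np.ones(m.sum())];print(np.linalg.lstsq(A,w[m,2],rcond=None)[0].round(4),m.sum(),np.percentile(fx[m],[1,99]).round(1))
z=w[:,2]
fit((fx>-33)&(fx<12)&(fy>53)&(fy<75)&(abs(z-44)<8))
fit((fx>-33)&(fx<12)&(fy>12)&(fy<30)&(abs(z-44)<8))
fit((abs(fx)<44)&(fy>82)&(fy<89)&(abs(z-44)<8)); fit((abs(fx)<34)&(abs(fy)<4)&(abs(z-44)<8))
fit((fx>-30)&(fx<12)&(fy>-75)&(fy<-20)&(abs(z-52)<8))
s=load("w13"); crop(s,220,450,190,340,3.4,"w13c")
```

```text
[-2.78000e-02 -1.70000e-03  4.36757e+01] 3775 [-32.7  11.3]
[-2.53000e-02  1.41000e-02  4.34067e+01] 2297 [-32.8  10.4]
[-4.60000e-03 -1.59000e-02  4.50513e+01] 1719 [-43.5  16.6]
[-2.80000e-03 -3.45000e-02  4.36299e+01] 1411 [-33.5  12.4]
[-6.00000e-04 -6.00000e-04  5.16791e+01] 8927 [-29.6  11.5]
```

View pics/w13c.png

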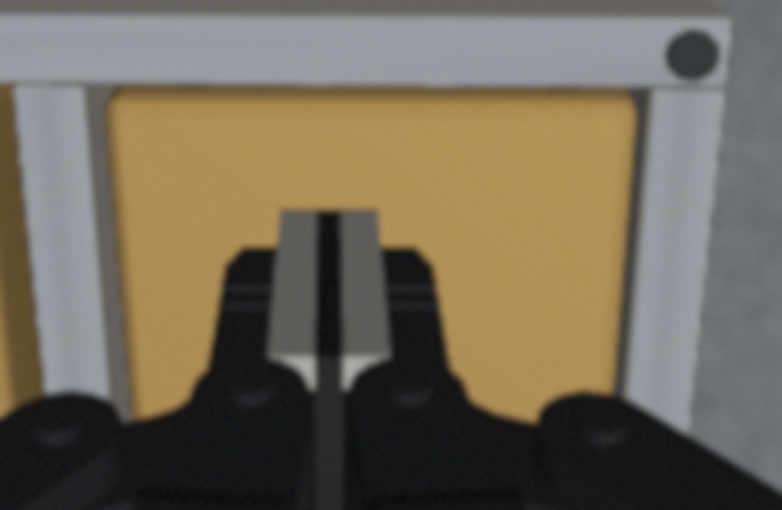

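A real but small tilt of about 0.025 rad, caused by the 11 N sideways drag of the tips. I'll relieve it with one small backwards step while holding the press.

```bash
python3 -m pendant '[-1.5,0,-2.2,0,0]'
cat > fin.py <<'E'
from h import *
from bench import sensors
for i in range(4): s=snap("wrist","w14")
q=sensors.sense();print(q["time"],q["ft_force"].round(1),q["tool_pos"].round(1))
c,sn=np.cos(np.radians(-6.6)),np.sin(np.radians(-6.6))
w=cloud(s).reshape(-1,3);d=w-np.array([551.7,46.3,0]); fx=c*d[:,0]+sn*d[:,1]; fy=-sn*d[:,0]+c*d[:,1];z=w[:,2]
m=(fx>-33)&(fx<12)&(fy>53)&(fy<75)&(abs(z-44)<8)
A=np.c_[fx[m],fy[m],np.ones(m.sum())];print(np.linalg.lstsq(A,w[m,2],rcond=None)[0].round(4))
E
python3 fin.py
```

```text
time: 15.02
tool_pos: [547.0, 84.2, 44.1]
tcp_rot: [-177.5, -0.3, 172.7]
ft_force: [-4.5, -0.4, 12.7]
finger_gap: -0.2
15.2167 [-6.7 -0.2 15.6] [547.1  84.2  44.1]
[-8.90000e-03  7.00000e-04  4.35437e+01]
```

Tilt is down to 0.009 rad with a 15.6 N press and the top at 43.6 mm. Last check of the plate and bystanders before handing in.

Run:
```python
from h import *
a=snap("scene","s14"); crop(a,270,390,150,270,5,"s14c"); cv2.imwrite("pics/diff.png",cv2.absdiff(a["frame"],load("scene0")["frame"])*2)
W=cloud(a).reshape(-1,3);c,sn=np.cos(np.radians(-6.6)),np.sin(np.radians(-6.6))
d=W-np.array([551.7,46.3,0]); fx=c*d[:,0]+sn*d[:,1]; fy=-sn*d[:,0]+c*d[:,1]
for z0 in (56,64,72,77):
  m=(abs(fx-31)<12)&(fy>15)&(fy<71)&(abs(W[:,2]-z0)<4);print(z0,m.sum(),np.percentile(fx[m],[5,50,95]).round(1),np.percentile(fy[m],[2,98]).round(1))
```

```text
56 32 [34.3 34.9 35.8] [18.6 67.3]
64 31 [34.4 34.9 36.2] [18.  70.7]
72 55 [25.8 34.5 35.6] [18.8 69.4]
77 75 [26.  31.  35.2] [18.2 69.7]
```

View pics/s14c.png

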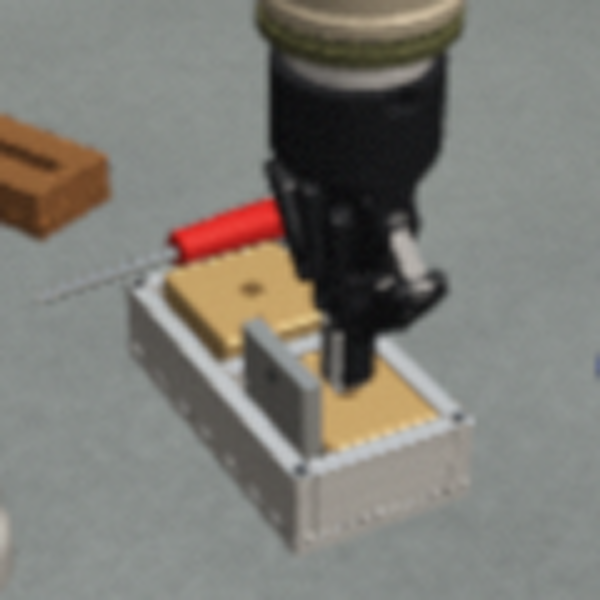

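View pics/diff.png

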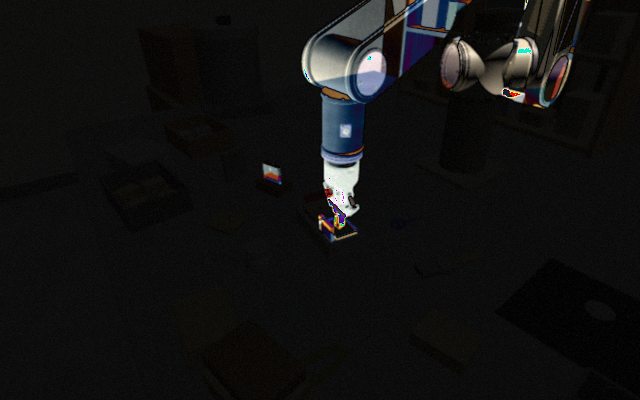

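The plate is vertical at frame x 26–35, y 18–70. The difference image shows changes only at the arm, the rack plate and the short-mould pocket. Handing in.

```bash
python3 -c "
from bench import job; print(job.hand_in())"
```

```text
the job is handed in; nothing more can be done
None
```

I took the 70 mm packing plate from the rack, stood it on the pocket floor in the short mould's end gap and let go of it. I then pressed the short mould down level with the rim and handed the job in at about 15 s, still holding it pressed; no verdict was reported.

| Last check | Measured | Limit |
|---|---|---|
| Height of short mould top | about 43.6 mm | 40–46 mm |
| Short mould tilt | about 0.009 rad | below 0.05 rad |
| Press force, measured at the wrist | about 15.6 N | over 4 N |
| Plate distance from the short mould's origin, along x | about 65–66 mm | 60–72 mm |
| Plate off the middle of the gap, along y | about 1 mm | within 15 mm |

- **Plate:** it stands upright, with its top at about 78 mm, which is the height for standing on the floor.
- **Other objects:** the before-and-after picture shows no other object moved.
- **Corrected on the way:** the first press peaked at about 55 N. A later one dragged sideways and tilted the mould about 0.025 rad. I eased off and stepped back slightly before handing in, and about 7 N of sideways force remained.
- **Did not agree:** the gripper read 8.5 mm while holding the 10 mm plate.

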